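Set the tea timer and bring the infuser dish round to the mug

ROBOT

A 6-joint arm with a two-finger parallel gripper is mounted at the origin on the work surface. World frame = base frame: x ahead of the robot, y to its left, z up, the work surface at z = 0. Lengths are in m, angles in rad, forces in N, time in s.
With the tool pointing down it reaches from about 0.275 to 0.75 m from the base axis. Payload 10.2 kg.
Tool frame: the origin (TCP) lies midway between the tips of the shut fingers; the grasp point (between the pads) lies 19 mm behind it (env.hold_point_z is the distance from the TCP to the grasp point, in m); z points along the fingers, y is the line along which they close (so a half turn about z gives the same grasp; the last joint's range is limited). The gripper opens to 85 mm and grips with 20 to 120 N. Pads are 22 mm wide; open, the fingers measure 114 mm over their backs; the gripper's body (76 mm by 85 mm) begins 54 mm behind the grasp point. The pads swing forward as they close: fully open they stand 13 mm farther back than shut.
Start: joints at [-1.569, 0.313, 1.498, -0, 1.331, -0.223], TCP at [0.117, -0.512, 0.231] pointing down, gripper open.
Joint ranges: [-2.94, 2.94], [-0.97, 2.17], [0.19, 2.56], [-1.23, 4.37], [0.02, 3.11], [-2.88, 2.88]. Speed limits (rad/s): [2.39, 2.39, 3.01, 3.14, 3.14, 3.14].

INTERFACE

Orientations are given as a unit quaternion [x, y, z, w].
In Python, from bench import env, kinematics, monitor, eyes, job gives the robot as it stands. The module is installed in compiled form; this text tells all that it offers. Calls block until the motion is done:
- env.reach(position, orientation): joint-space move of the TCP to a pose.
- env.movel(position, velocity=0.15, frame=None, guard=None): straight line of the TCP; frame=None keeps the orientation; velocity is the mean speed in m/s. With guard (N) it stops when the force on the tool has changed by that much, and returns True; else False.
- env.set_joints(angles): joint-space move.
- env.release() and env.close_gripper(effort=None): open the fingers fully, or close them until they stop; effort is the grip in N (None keeps the last).
- env.hold(seconds).
- kinematics.ik(position, orientation): joint angles nearest the present ones, or None.
- monitor.sense(): the state.
- eyes.grab_frame(name): name is "scene" or "top" or "wrist"; returns a dict with "frame" (480x640x3 uint8, red, green, blue), "mtx" (3x3 intrinsics, pixels), "view" (4x4, takes a point from world to camera coordinates). Camera axes: x right, y down, z forward; pixel columns grow to the right and rows downward; lengths in m; the calibration is good to about 2 mm. A picture is of the moment at which its call begins. There is no depth.
A pose or a line that the arm cannot do raises env.MotionError and nothing moves.
- job.hand_in(): hands the job in; it is judged then, once.
The state is a dict: "clock": time; "joints": joint angles; "qvel": joint speeds; "joint_efforts": joint torques, N m; "position": TCP position; "ee_rot": TCP orientation; "contact_force": force on the tool from outside, world axes, zero at the start; "ft_torque": the same for the moment, N m; "finger_gap": opening from 0.0 (shut) to 1.0 (fully open); "gripper_force": force on a finger pad.
Only numpy, scipy, OpenCV 4.12 (cv2) and the standard library are available. Lean on these libraries where they do the work, as an engineer would, in place of code of your own. Each camera call takes 0.05 s, during which the arm holds its last target. There are 200 camera calls.

TASK

Tea goes with the waffles: first turn the timer's knob clockwise until its nose points at the raised mark on the timer. Then take the little dish by its upright grip, lift it about 5 cm straight up off the cork coaster, and only then turn it the quarter turn that brings its pouring lip round to face straight at the mug (not the jar), keeping it level above the coaster with the tea ball in the middle all the way, without touching the ball or disturbing the mug and jar. Finish while still holding the dish there, level, still and about 5 cm above the coaster.

Things in the scene. Friction and masses are not known exactly. Their poses are not given: they have to be found in the camera images.
- timer_knob (a joint): black turning knob on top of the tea timer. The angle in rad, growing CLOCKWISE seen from above, range 0 to 2.6; its nose points at the raised mark at 1.2 rad. It starts somewhere between 0.1 and 0.7 and stays where it is left (friction about 0.04 N m)
- knob_grip (a point): point on the knob's vertical axis, 29 mm above the knob's underside and 9 mm below the top of its grip bar, 65 mm above the shelf. Grip bar: 42 mm long, 14 mm thick, standing 8 to 38 mm above the knob's underside on a disc of 44 mm diameter. The x axis of this frame runs along the bar, and turns with the knob; the nose is at the -x end. The timer itself (fixed) is a round aluminium case, 116 mm diameter, top 35 mm above the shelf
- knob_nose (a point): tip of the small nose on the knob's disc, 36 mm from the axis, in line with the grip bar
- timer_mark (a point): top of the raised mark, a single radial rib 16 x 6 mm and 4.5 mm high on the timer's top face, 46 mm from the knob's axis
- coaster: fixed round cork coaster, 150 mm diameter, 8 mm thick, under the dish; origin at the centre of its underside on the shelf, z up
- dish: white ceramic dish, 124 mm diameter, rim 26 mm high, about 160 g, standing loose on the coaster on a foot of 76 mm diameter. Origin at the centre of its underside, z up. Its inside slopes down to the centre at 8 degrees, then 29 degrees in the outer 24 mm, so the ball stays in the middle if tilted by clearly less than 8 degrees and moved gently. +x points to the pouring lip (a small open trough, 26 mm wide, that reaches 83 mm from the centre); the grip is opposite, at -x
- dish_grip (a point): the point to pinch on the dish's grip, 95 mm from the dish's centre along -x and 68 mm above its underside. The grip is an upright tab 12 mm thick (along the dish's x), 40 mm wide (along its y), from 19 to 85 mm above the dish's underside: pinch it from above with the fingers closing along the dish's x. Frame axes as the dish's
- dish_center (a point): middle of the inside of the dish, 8 mm above the dish's underside
- tea_ball: smooth round steel tea ball, 36 mm diameter, about 30 g, loose, resting in the middle of the dish; origin at its centre (26 mm above the dish's underside); its axes turn as it rolls
- mug: white ceramic mug with side handle, 80 mm diameter, 85 mm high, empty, loose; origin at the centre of its underside. It stands about 260 mm from the coaster's centre, roughly a quarter turn away from where the lip first points, to the left in some starts and to the right in others
- jar: empty glass jar with a steel lid, 76 mm diameter, 126 mm high over the lid's knob, loose; origin at the centre of its underside. It stands opposite the mug, on the other side of the dish, also about 260 mm from the coaster's centre
Things that resemble listed ones, but are neither listed nor needed, are in the scene too. Leave any yellow look-alike of the dish alone. Of the things that look like the coaster, the smaller one is meant.

How it is judged:
On the way, in this order (a step that is already met when the one before it is completed fails the run):
1. the timer's knob points at the mark (within 0.15 rad) (value of joint timer_knob between 1.05 and 1.35 rad), for 0.3 s.
2. the dish is lifted at least 30 mm off the coaster before it is turned: the lip still points at least 0.12 m to the side of the mug, and the dish is within 45 mm of over the coaster (z of dish in the frame of coaster above 0.038 m and horizontal distance between dish and coaster below 0.045 m and (y of mug in the frame of dish above 0.12 m or y of mug in the frame of dish below -0.12 m)), for 0.2 s.
At the end, for the whole second after the job is handed in: Knob within 0.15 rad of the mark; the fingers hold the dish still, 30 to 90 mm above the coaster, within 45 mm of over its centre, level within 0.09 rad; the mug's centre lies ahead of the lip, within 35 mm of the dish's x axis; the ball's centre within 12 mm of the dish's (all of step 1 and z of dish in the frame of coaster between 0.038 and 0.098 m and horizontal distance between dish and coaster below 0.045 m and x of mug in the frame of dish above 0.15 m and y of mug in the frame of dish between -0.035 and 0.035 m and angle between dish's own z axis and vertical below 0.09 rad and horizontal distance between tea_ball and dish_center below 0.012 m and linear speed of dish below 0.02 m/s and contact force between the fingers and dish above 1 N and contact force between dish and coaster below 0.1 N); the arm keeps its last pose, push and grip.
It fails at once if the tea ball leaves the middle of the dish (more than 20 mm off) (horizontal distance between tea_ball and dish_center above 0.02 m).
It fails at once if the dish is tipped more than 0.2 rad (angle between dish's own z axis and vertical above 0.2 rad).
It fails at once if the robot touches the tea ball (contact force between any of the arm, the fingers and tea_ball above 0.3 N).
It fails at once if the dish is carried away from over the coaster (more than 80 mm) (horizontal distance between dish and coaster above 0.08 m).
It fails at once if the mug or the jar is disturbed (moved 15 mm) (distance of any of mug, jar from where it was at the start of the episode above 0.015 m).
It also fails if it takes over 58 s, if anything falls off the work surface, if the arm or the gripper's body presses on something with over 40 N, if the wrist force passes 120 N, or if a joint passes its speed limit or range.

## Working session

There is one attempt and no reset: what is moved stays moved. The work goes in short steps, each a Python script; the robot and the scene stay as the last script left them, time stands still between calls to the robot, and variables do not carry over. Pictures are saved under pics/ and viewed, at most 10 in all, crops included, and the job is handed in when it is done.

```bash
mkdir -p pics; cat > h.py <<'E'
import numpy as np, cv2
from bench import env, kinematics, monitor, eyes, job
def px2w(f,u,v,z):
    K,V=f["mtx"],f["view"]; R,t=V[:3,:3],V[:3,3]
    d=R.T@np.linalg.inv(K)@np.array([u,v,1.]); c=-R.T@t
    return c+d*(z-c[2])/d[2]
def w2px(f,p):
    q=f["mtx"]@(f["view"][:3,:3]@np.array(p)+f["view"][:3,3]); return q[:2]/q[2]
def save(n,img): cv2.imwrite(f"pics/{n}.png",cv2.cvtColor(img,cv2.COLOR_RGB2BGR))
E
python3 - <<'E'
from h import *
for n in("top","scene"):
    f=eyes.grab_frame(n); save(n+"0",f["frame"]); np.savez(n+"0",**f); print(n,f["mtx"],f["view"])
print(monitor.sense())
E
```

```text
top [[598.90829376   0.         317.34250656]
 [  0.         598.90829376 235.02959713]
 [  0.           0.           1.        ]] [[-0.02387772 -0.99969332 -0.00656686  0.10263541]
 [-0.99766857  0.0242484  -0.06379217  0.57873603]
 [ 0.06393184  0.00502833 -0.9979416   1.3317934 ]
 [ 0.          0.          0.          1.        ]]
scene [[609.16195244   0.         321.48114996]
 [  0.         609.16195244 239.30040652]
 [  0.           0.           1.        ]] [[-0.84460616  0.53524113 -0.01254477  0.45742229]
 [ 0.46137675  0.7157621  -0.52422907 -0.28086902]
 [-0.27160988 -0.44855497 -0.85148489  1.69940592]
 [ 0.          0.          0.          1.        ]]
{'clock': 0.1, 'joints': array([-1.56940788e+00,  3.13389005e-01,  1.49831585e+00, -4.09436512e-06,
        1.33097474e+00, -2.23456614e-01]), 'qvel': array([-5.18828128e-05, -2.03280499e-03, -1.66260913e-03,  5.45827836e-04,
       -5.29560776e-04, -1.63892860e-03]), 'joint_efforts': array([ 2.29069250e-03, -4.12901330e+01, -2.60146379e+01, -2.38700477e-04,
        3.08077353e-03, -3.44283535e-05]), 'position': array([ 0.1170094 , -0.51158256,  0.23081191]), 'ee_rot': array([ 9.93687039e-01,  1.12186333e-01,  5.82438603e-05, -5.40345153e-04]), 'contact_force': array([ 0.912597  ,  0.55612284, -0.25459101]), 'ft_torque': array([ 0.0539858 , -0.0318525 , -0.01160256]), 'gripper_force': 0.0, 'finger_gap': 0.9965998526822151}
```

View pics/top0.png

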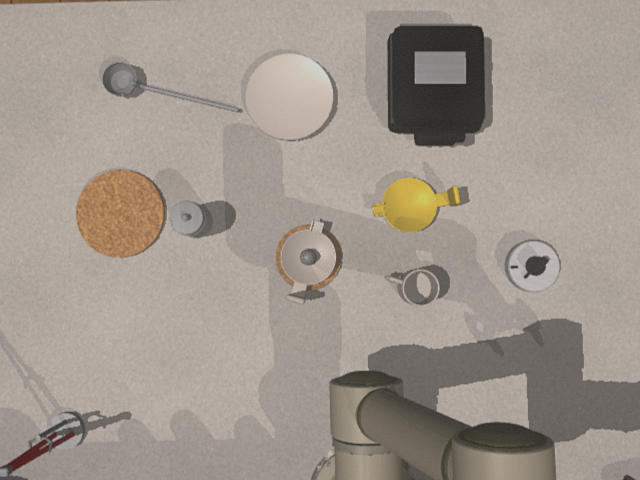

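View pics/scene0.png

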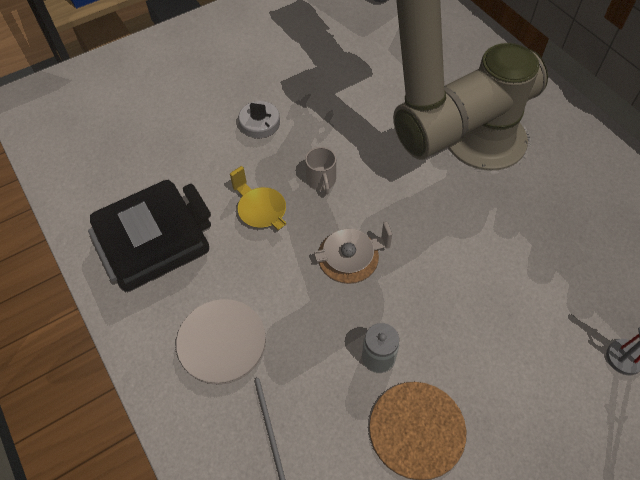

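Top view: the white dish is at (308,257), with its lip at (318,226), its grip at (299,294) and the ball at (310,257). The mug is at (421,287), the jar at (188,218) and the timer at (533,265). There are two dishes: white (308,257) and the yellow look-alike (411,205), which I leave alone. There are two corks: the small one under the dish at (308,257), which is the one meant, and the large one at (121,213). I'll enlarge the dish and the timer to confirm.

```bash
python3 - <<'E'
from h import *
f=np.load("top0.npz")["frame"]
a=cv2.resize(f[215:310,260:360],None,fx=4,fy=4,interpolation=cv2.INTER_CUBIC)
b=cv2.resize(f[230:302,495:570],None,fx=5,fy=5,interpolation=cv2.INTER_CUBIC)
c=np.zeros((380,800,3),np.uint8); c[:380,:400]=a; c[:360,400:775]=b; save("crop0",c)
E
```

```text
(no output)
```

View pics/crop0.png

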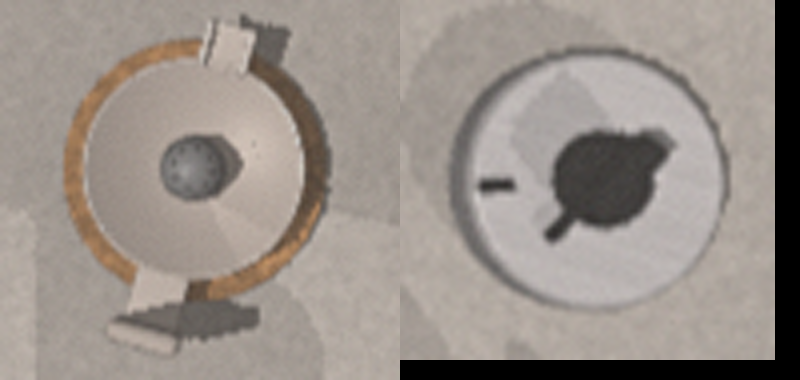

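The crop shows the white dish on the small cork: rim centre ≈(308.7,258), lip up and grip tab top ≈(296,298.7). On the timer, the mark is ≈(514.4,267), the nose tip ≈(525.2,277.8) and the knob ≈(535.6,266).

```bash
python3 - <<'E'
from h import *
f=np.load("top0.npz"); s=np.load("scene0.npz")
P={k:px2w(f,*v) for k,v in dict(knob=(535.6,266,.040),case=(533,265.7,.035),nose=(525.2,277.8,.042),mark=(514.4,267,.0395),rim=(308.75,258.2,.034),coast=(309.4,257.2,.008),tab=(296,298.75,.093),lip=(317,226,.034),ball=(309,257,.034),mug=(421,287,.085),jar=(188,217,.11)).items()}
for k,v in P.items(): print(k,v.round(4), w2px(s,v).round(0))
a=lambda p,q:np.degrees(np.arctan2(*(P[p]-P[q])[1::-1]))
d=lambda p,q:np.linalg.norm((P[p]-P[q])[:2])
for p,q in [("nose","knob"),("mark","knob"),("nose","case"),("mark","case"),("rim","tab"),("lip","rim"),("lip","tab"),("mug","coast"),("jar","coast")]: print(p,q,a(p,q).round(1),d(p,q).round(4))
E
```

```text
knob [ 0.4995 -0.3914  0.04  ] [259. 114.]
case [ 0.5003 -0.3875  0.035 ] [260. 116.]
nose [ 0.4741 -0.3666  0.042 ] [271. 115.]
mark [ 0.4984 -0.3448  0.0395] [268. 124.]
rim [0.5289 0.1089 0.034 ] [350. 249.]
coast [0.5318 0.1079 0.008 ] [348. 255.]
tab [0.4422 0.1367 0.093 ] [387. 228.]
lip [0.6003 0.0889 0.034 ] [320. 257.]
ball [0.5316 0.1083 0.034 ] [349. 249.]
mug [ 0.4605 -0.1298  0.085 ] [321. 159.]
jar [0.6199 0.3601 0.11  ] [381. 337.]
nose knob 135.7 0.0355
mark knob 91.3 0.0466
nose case 141.5 0.0335
mark case 92.6 0.0427
rim tab -17.8 0.091
lip rim -15.7 0.0741
lip tab -16.8 0.1651
mug coast -106.7 0.2481
jar coast 70.7 0.2671
```

```bash
cat >> h.py <<'E'
from scipy.spatial.transform import Rotation as Ro
def down(deg):
    t=np.radians(deg); y=np.array([np.cos(t),np.sin(t),0]); z=np.array([0,0,-1.]); 
    return Ro.from_matrix(np.stack([np.cross(y,z),y,z],1)).as_quat()
KN=np.array([.4995,-.391]); C=np.array([.531,.1082])
def gp(yaw,C=C): return C-0.095*np.array([np.cos(np.radians(yaw)),np.sin(np.radians(yaw))])
E
python3 - <<'E'
from h import *
for a in(45.7,45.7-44.4,-134.3,-134.3-44.4):
    print(a,kinematics.ik([*KN,.047],down(a)))
for o in(0,180):
  for y in(-16.8,-60,-106.7): print(y+o,kinematics.ik([*gp(y),.107],down(y+o)))
E
```

```text
45.7 [-8.48538644e-01  7.33059993e-01  1.33883481e+00 -4.44089210e-16
  1.06969785e+00 -1.64615411e+00]
1.3000000000000043 [-8.48538644e-01  7.33059993e-01  1.33883481e+00 -4.44089210e-16
  1.06969785e+00 -8.71227924e-01]
-134.3 [-8.48538644e-01  7.33059993e-01  1.33883481e+00 -4.44089210e-16
  1.06969785e+00  1.49543854e+00]
-178.70000000000002 [-8.48538644e-01  7.33059993e-01  1.33883481e+00 -4.44089210e-16
  1.06969785e+00  2.27036473e+00]
-16.8 [ 4.37095182e-02  3.21131207e-01  1.84584671e+00 -4.44089210e-16
  9.74614737e-01  3.36924833e-01]
-60 [ 1.49566200e-01  4.35097446e-01  1.67316934e+00 -4.44089210e-16
  1.03332587e+00  1.19676375e+00]
-106.7 [ 1.45228428e-01  5.77286282e-01  1.43987320e+00 -4.44089210e-16
  1.12443318e+00  2.00749474e+00]
163.2 [ 4.37095182e-02  3.21131207e-01  1.84584671e+00 -4.44089210e-16
  9.74614737e-01 -2.80466782e+00]
120 [ 1.49566200e-01  4.35097446e-01  1.67316934e+00 -4.44089210e-16
  1.03332587e+00 -1.94482890e+00]
73.3 [ 1.45228428e-01  5.77286282e-01  1.43987320e+00 -4.44089210e-16
  1.12443318e+00 -1.13409791e+00]
```

```bash
python3 - <<'E'
from h import *
env.reach([*KN,.16],down(45.7))
f=eyes.grab_frame("wrist"); save("w1",f["frame"]); np.savez("w1",**f)
s=monitor.sense(); print(s["clock"],s["position"],w2px(f,[*KN,.074]),w2px(f,[.4741,-.3666,.042]),w2px(f,[.4984,-.3448,.0395]))
E
```

```text
1.6583 [ 0.49879943 -0.39182554  0.16023411] [317.58487156 246.7236018 ] [316.81991798 182.60488818] [363.81200397 184.94756477]
```

View pics/w1.png

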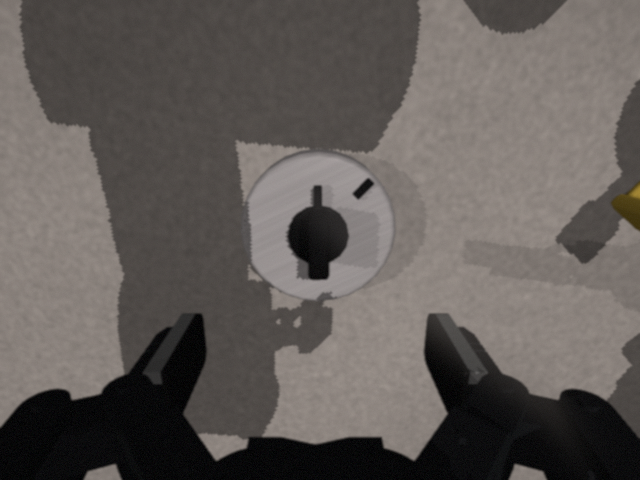

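Wrist view: the nose (318,186), disc centre (318,235) and bar are in line with the tool. The mark is at (363,188), about 44° clockwise of the nose. I'll grip and turn.

```bash
python3 - <<'E'
from h import *
f=np.load("w1.npz"); c=px2w(f,318,235,.044); n=px2w(f,318,186,.042); m=px2w(f,363,188,.0395)
an=lambda p:np.degrees(np.arctan2(*(p-c)[1::-1]))
print(c,an(n),an(m),np.linalg.norm((n-c)[:2]),np.linalg.norm((m-c)[:2]))
k=(c[:2]+KN)/2; assert np.linalg.norm(c[:2]-KN)<.008
env.movel([*k,.047],.08,frame=down(45.7),guard=15)
env.close_gripper(40); s=monitor.sense(); print(s["position"],s["finger_gap"],s["gripper_force"],s["contact_force"],s["ft_torque"])
dt=np.radians(an(n)-an(m)); print("turn",dt)
j=np.array(s["joints"]); j[5]+=0.78; env.set_joints(j); env.hold(.4)
s=monitor.sense(); print(s["clock"],s["joints"][5],s["contact_force"],s["ft_torque"])
f=eyes.grab_frame("wrist"); save("w2",f["frame"]); np.savez("w2",**f)
E
```

```text
[ 0.50117564 -0.39191895  0.044     ] 135.66904385456846 92.00636800989841 0.03471563828832641 0.045311025305774785
[ 0.5008983  -0.39097257  0.04722027] 0.155161069678605 42.898516058921814 [3.27901431 4.58587545 2.73207914] [ 0.57743693 -0.49371727  0.04576517]
turn 0.7620574537204886
5.0417 -0.8655690044482852 [ 9.2247301   4.19400258 -1.11961635] [ 0.59249277 -1.26165097 -0.02164157]
```

```bash
python3 - <<'E'
from h import *
env.release(); p=monitor.sense()["position"]; env.movel([p[0],p[1],.16],.15); env.hold(.2)
f=eyes.grab_frame("wrist"); np.savez("w3",**f)
a=f["frame"][120:320,200:440]
env.reach([*gp(-16.8),.19],down(-16.8)); env.hold(.2)
f=eyes.grab_frame("wrist"); np.savez("w4",**f); s=monitor.sense(); print(s["clock"],s["position"])
t=[.4422,.1367,.093]; print(w2px(f,t),w2px(f,[*C,.034]))
c=np.zeros((480,800,3),np.uint8); c[:267,:320]=cv2.resize(a,(320,267)); c[:,320:]=f["frame"][:,80:560]; save("c34",c)
E
```

```text
9.1 [0.44023268 0.1353534  0.18994582]
[317.67609202 237.64527789] [432.74505564 216.54075104]
```

View pics/c34.png

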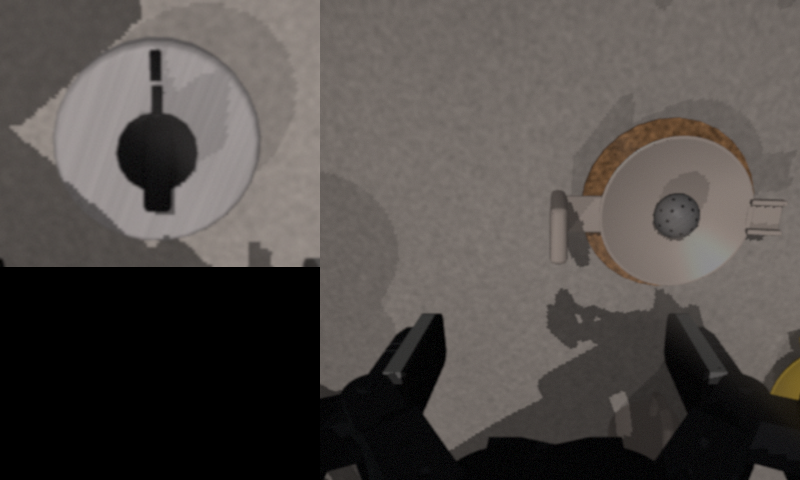

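The knob's nose now lines up with the mark. In the dish view (full-image pixels), the tab top is ≈(318,228), the rim centre ≈(437,211) and the lip end ≈(527,217), with the tab edge parallel to the pads.

```bash
python3 - <<'E'
from h import *
f=np.load("w4.npz"); t=px2w(f,318,228,.093); r=px2w(f,437,211,.034); b=px2w(f,437,215.5,.034); l=px2w(f,527,217,.034)
for v in(t,r,b,l): print(v.round(4))
an=lambda p,q:np.degrees(np.arctan2(*(p-q)[1::-1]))
print(an(r,t),an(l,t),an(l,r),an(b,t),np.linalg.norm((r-t)[:2]))
for e,y in (((318,192),(318,263)),): print(an(px2w(f,*e[0:2],.093),px2w(f,*y,.093)))
E
```

```text
[0.4443 0.143  0.093 ]
[0.5352 0.1117 0.034 ]
[0.5345 0.1081 0.034 ]
[0.6037 0.0857 0.034 ]
-18.984528219949343 -19.76152946812254 -20.78001976688112 -21.186595519855363 0.09608591604446559
73.27095989438027
```

```bash
python3 - <<'E'
from h import *
q=down(-17.5); p=np.array([.4435,.1395])
env.movel([*p,.12],.1,frame=q)
print(env.movel([*p,.058],.06,frame=q,guard=8))
env.close_gripper(80); env.hold(.3)
s=monitor.sense(); print(s["clock"],s["position"],s["finger_gap"],s["gripper_force"],s["contact_force"],s["ft_torque"])
z=s["position"]; env.movel([z[0],z[1],z[2]+.053],.035); env.hold(.5)
s=monitor.sense(); print(s["clock"],s["position"],s["finger_gap"],s["gripper_force"],s["contact_force"],s["ft_torque"])
f=eyes.grab_frame("scene"); np.savez("s5",**f); g=eyes.grab_frame("top"); np.savez("t5",**g)
c=np.zeros((400,800,3),np.uint8); c[:,:400]=cv2.resize(f["frame"][180:300,290:410],(400,400)); c[:,400:]=cv2.resize(g["frame"][205:325,245:365],(400,400)); save("c5",c)
E
```

```text
False
12.1 [0.44369384 0.13954352 0.05817739] 0.12670630027144375 78.08933615684509 [-0.12000809  0.70140279  4.17665217] [ 0.13067293 -0.17887485  0.01336545]
14.2667 [0.44368107 0.13954302 0.11116826] 0.13017054197504527 77.79345631599426 [-0.02053196 -0.19848737 -1.59105075] [ 0.03477541  0.09792327 -0.02076005]
```

View pics/c5.png

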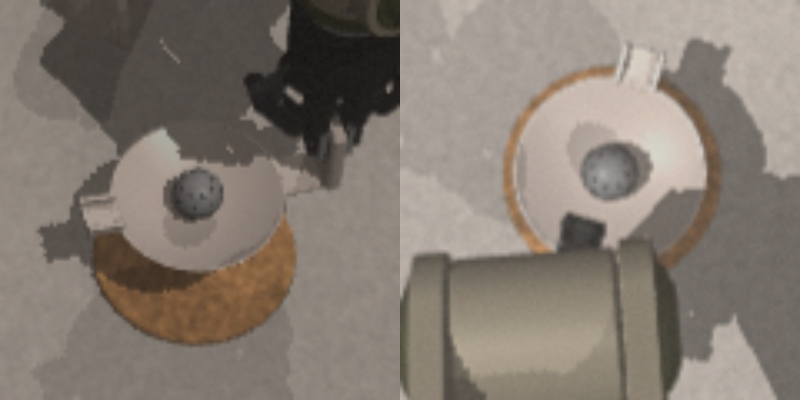

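The dish is lifted and level, with the ball in the middle. Now the quarter turn about its own centre.

```bash
python3 - <<'E'
from h import *
p=monitor.sense()["position"]; y0=-17.5; r=np.radians(y0); c=p[:2]+.095*np.array([np.cos(r),np.sin(r)])
mug=np.array([.4605,-.1298]); y1=np.degrees(np.arctan2(*(mug-c)[::-1])); print(c,y1)
for y in np.linspace(y0,y1,9)[1:]: env.movel([*gp(y,c),p[2]],.025,frame=down(y))
env.hold(1.)
s=monitor.sense(); print(s["clock"],s["position"],s["finger_gap"],s["gripper_force"],s["contact_force"],s["ft_torque"])
f=eyes.grab_frame("scene"); np.savez("s6",**f); g=eyes.grab_frame("top"); np.savez("t6",**g)
C=np.zeros((400,800,3),np.uint8); C[:,:400]=cv2.resize(f["frame"][130:310,260:440],(400,400)); C[:,400:]=cv2.resize(g["frame"][165:345,275:455],(400,400)); save("c6",C)
E
```

```text
[0.53428353 0.11097411] -107.03731483034895
22.5 [0.56210937 0.20177124 0.11115794] 0.13205184024507333 77.80408501625061 [ 0.70908547 -0.7842856  -1.38534446] [ 0.17220138 -0.10061537 -0.03176005]
```

View pics/c6.png

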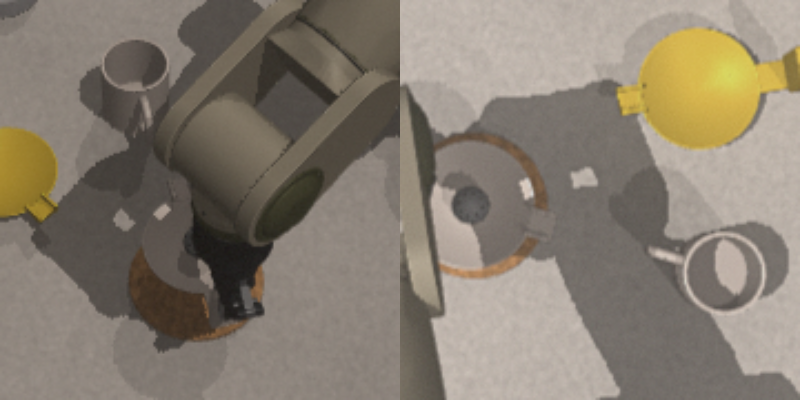

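The top view shows the lip (338,265) pointing from the ball (307,257) straight towards the mug (420,287). The ball is centred and the mug has not moved, so I'll hand in.

```bash
python3 - <<'E'
from h import *
print(job.hand_in())
E
```

```text
the job is handed in; nothing more can be done
None
```

I turned the knob until its nose lined up with the mark, lifted the dish about 5 cm and turned its lip to face the mug with the ball still centred; it was held there when I handed the job in, and no verdict came back.

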